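# Expose a contact proof: set the lamp, drop the safety prop, hold the press lever down

### The job

Make the contact print that is lying ready on the proof printer. First turn the lamp dial until its white pointer stands at the red marker tab on its scale; then flip the red safety prop away from you, fully over, and only then pull the press lever all the way down by its black grip. The lamp burns only while the lever is held down, so finish while still holding the grip fully down: do not let go. Leave the red marker and the other things on the table where they are.

Things in the scene. Friction and masses are not known exactly. Their poses are not given: they have to be found in the camera images.
- printer: Contact proof printer, fixed to the table: a grey flat box (180 mm deep, 355 mm wide, top at 70 mm) with a glass bed, a hand-lever platen press on its left part and a black dial panel on its right. Origin on the table under the machine; its x axis points from the machine's front (operator's side) to its back, y to its left, z up. In this frame the box spans x -85..95 mm, y -190..165 mm.
- dial (a joint): Angle of the lamp dial in rad, 0 at the lowest scale tick, growing as it turns CLOCKWISE seen from above, at most 4.71. Stiffness about 0.03 N m; it stays where it is left.
- knob_top (a point): Centre of the top face of the black lamp dial, on its upright axis. Above a flat skirt (62 mm wide, 7 mm high) stands a round fluted grip, 42 mm in diameter, reaching from 31 mm to 0 mm below this point; the panel is 38 mm below this point. Can be gripped from above at any yaw.
- pointer (a point): Where the dial's white pointer line aims: a point on the scale, 34 mm from the dial's axis. Turns with the dial.
- marker_tab (a joint): Angle of the small red marker tab at the edge of the scale, counted like dial (the dial is set when the two are equal). Left there by the last test print; it is clamped tight, 4 mm high, and must be left alone.
- mark (a point): Inner tip of the red marker tab, on the scale 34 mm from the dial's axis.
- catch (a joint): Angle of the red safety prop in rad: 0 = upright, its head under a steel pin on the lever's left arm so that the lever cannot come down; grows as its top is pushed toward the machine's back, 1.15 = fully over at its stop. A stiff hinge (0.05 N m, about 1 N at the tab); it stays where it is left.
- catch_tab (a point): Centre of the prop's red finger tab, which sticks out to the machine's left: a plate 36 mm wide (machine y), 38 mm high and 9 mm thick (machine x). It stands 57 mm above the prop's hinge; the lever's left arm is 52 mm to the right (machine -y) of it.
- catch_pivot (a point): Point on the prop's hinge axis (which runs along the machine's y) straight below the upright tab.
- lever (a joint): Angle of the press lever in rad: 0 = fully raised (a spring holds it there), grows as the grip is pulled down toward the operator, 0.62 = fully down, at its stop, platen shut on the glass. The spring needs 3 to 10 N at the grip and lifts the lever again when it is let go.
- grip: The lever's black ribbed cross grip: a round bar along the machine's y, 24 mm in diameter, 110 mm long, between the two white arms. Origin at its centre. It swings with the lever and turns freely on its own bar, so a gripper may keep pointing down.
- handle (a point): Centre of the black grip. 225 mm above the table when raised, 115 mm when fully down; it swings on a radius of 190 mm about the lever's pivot, whose axis runs along the machine's y. Raised, it is 35.5 degrees above level; fully down it is level with the pivot, in front of it.
- lever_pivot (a point): Point on the lever's pivot axis in the middle between its arms, 115 mm above the table.
- tongs: Bystander: bamboo print tongs with a red tip, lying, 191 mm long.
- pen: Bystander: white and green marker pen, lying, 135 mm long.
- scissors: Bystander: scissors with blue handles, lying, 199 mm long.
- tape: Bystander: roll of masking tape lying flat, 103 mm wide, 25 mm high.
- film_reel: Bystander: white film reel, 69 mm wide, 43 mm high.
- pencil_b: Bystander: green pencil, lying, 123 mm long.

How it is judged:
By the outcome, as a careful person would: the job done as asked, in the order asked, and still so for the second after the job is handed in, while the arm keeps its last pose, push and grip.
It also fails if it takes over 72 s, if anything falls off the work surface, if the arm or the gripper's body presses on something with over 40 N, if the wrist force passes 120 N, or if a joint passes its speed limit or range.

### The arm

A 6-joint arm with a two-finger parallel gripper is mounted at the origin on a cart in front of the work surface, level with it; the furniture and walls round the work are solid. World frame = base frame: x ahead of the robot, y to its left, z up, the work surface at z = 0. Lengths are in mm, angles in rad, forces in N, time in s.
With the tool pointing down it reaches from about 350 to 875 mm from the base axis. Payload 4.2 kg.
Tool frame: the origin (TCP) lies between the finger pads; the fingertips stand 17 mm ahead of it and the grasp point (between the pads) lies 2 mm behind it; z points along the fingers, y is the line along which they close (so a half turn about z gives the same grasp; the last joint's range is limited). The gripper opens to 85 mm and grips with 20 to 120 N. Pads are 22 mm wide; open, the fingers measure 114 mm over their backs; the gripper's body (76 mm by 85 mm) begins 54 mm behind the grasp point. The pads swing forward as they close: fully open they stand 13 mm farther back than shut.
Start: joints at [1.422, 0.385, 0.008, 0, -1.194, -0.259], TCP at [247.836, 573.739, 248.312] pointing down, gripper open.
Joint ranges: [-3.14, 3.14], [-1.21, 2.06], [-1.07, 1.41], [-3.16, 2.05], [-2.99, -0.16], [-3.1, 3.1]. Speed limits (rad/s): [2.79, 2.79, 3.14, 3.14, 3.14, 3.14].

### API

Orientations are given as a unit quaternion [x, y, z, w].
In Python, from bench import arm, cams gives the robot as it stands (arm), with the cameras (cams).
- The arm moves only by the tool drive_effector, called by a JSON object that holds its "name" and its "arguments", one argument or row to a line. Schema: {"type":"object","properties":{"increments":{"type":"object","properties":{"ticks":{"type":"array","items":{"type":"array","items":{"type":"number"},"minItems":6,"maxItems":6},"minItems":1,"maxItems":10}},"additionalProperties":false,"required":["ticks"]},"jaw":{"type":"number"},"only":{"type":"string"},"quiet":{"type":"boolean"},"lines":{"type":"string"}},"required":["increments"],"additionalProperties":false}. increments is an object whose key "ticks" holds a list of rows, 1 to 10 of them, each of 6 numbers: dx, dy, dz in parts of the range, where 1.0 means 800 mm, then a rotation vector rx, ry, rz in fractions of the full range, 1 being 2 pi rad; each row is the pose to reach, as a shift and turn from the pose commanded when the call began, along the tool's axes at that moment; what a row does not reach only later rows make up. A row lasts 1/10 s, in which the tool goes at most 50 mm and 0.15 rad, less where a joint would pass 70% of its speed; a pose out of reach is approached as far as the arm can. jaw is the finger opening in mm, set as the call begins (left out keeps the last). The fingers move at their own pace and stop on an object; the grip force is fixed at half the most. Time passes only in rows, so rows that do not move let the fingers close. The tool returns the time, the measured TCP pose, the force, the opening and the grip force at its end. only (a regular expression) keeps the lines of the reply that match it, lines (a string "A,B") keeps lines A to B, and quiet returns only ok. No shift or turn number may pass 1 either way. Input that does not fit is refused with a message, and nothing moves.
- arm.read_state(): the state, without advancing time (a new reading comes with each control period).
- cams.get_image(name): name is "scene" or "top" or "wrist"; returns the picture (400x640x3 uint8, blue, green, red); there is no depth.
- cams.get_calibration(name): a dict with "K" (3x3 intrinsics, pixels), "rvec" (rotation vector, rad) and "tvec" (3), from world to camera coordinates, as OpenCV has them. Camera axes: x right, y down, z forward; pixel columns grow to the right and rows downward; lengths in mm; the calibration is good to about 2 mm. The wrist camera is an equidistant fisheye: a pixel r from the principal point sees the ray r / f radians off the axis. A picture is of the moment at which its call begins: read the wrist's pose just before it. get_calibration takes no time and is no camera call; for the wrist camera it gives the pose at the moment of the call.
- arm.job_done(): hands the job in; it is judged then, once.
The state is a dict: "clock": time; "joints": joint angles; "joint_vel": joint speeds; "joint_efforts": joint torques, N m; "position": TCP position; "ee_rot": TCP orientation; "contact_force": force on the tool from outside, world axes, zero at the start; "wrist_torque": the same for the moment, N m; "gripper_width": finger opening in mm; "grasp_force": force on a finger pad.
Only numpy, scipy, OpenCV 4.12 (cv2) and the standard library are available. Lean on these libraries where they do the work, as an engineer would, in place of code of your own. Each camera call takes 0.05 s, during which the arm holds its last target. There are 200 camera calls.

## Working session

There is one attempt and no reset: what is moved stays moved. The work goes in short steps, Python scripts to look and compute and a tool call to move; the robot and the scene stay as the last step left them, time stands still between calls to the robot, and variables do not carry over. Pictures are saved under pics/ and viewed, at most 12 in all, crops included, and the job is handed in when it is done.

```bash
ls; mkdir -p pics; python3 - <<'E'
from bench import arm, cams
import cv2
s=arm.read_state();print(s)
for n in("scene","top"):
    cv2.imwrite(f"pics/{n}0.png",cams.get_image(n));c=cams.get_calibration(n);print(n,c)
E
```

```text
bench.py
pics
{'clock': 0.0, 'joints': array([ 1.42161906e+00,  3.85596415e-01,  6.60810171e-03, -5.07720192e-04,
       -1.19398831e+00, -2.58570649e-01]), 'joint_vel': array([ 0.00021429, -0.00040655,  0.0003507 , -0.0005944 , -0.00011934,
       -0.00030095]), 'joint_efforts': array([ 1.54796377e-03, -3.92292488e+01,  1.88398272e+01,  4.18598548e+00,
       -4.54592344e-03, -7.16492679e-06]), 'position': array([247.6176761 , 573.2570775 , 247.18924659]), 'ee_rot': array([ 9.79270011e-01, -2.02556167e-01, -1.75997681e-04,  1.10141654e-03]), 'contact_force': array([ 0.41609108, -0.51569433, -0.95164033]), 'wrist_torque': array([-0.01789683, -0.01036098, -0.0062986 ]), 'grasp_force': 0.0, 'gripper_width': 85.4430217516637}
scene {'K': array([[503.65406058,   0.        , 325.64811411],
       [  0.        , 503.65406058, 196.93890772],
       [  0.        ,   0.        ,   1.        ]]), 'rvec': array([ 2.13058238, -1.18033562,  0.48637749]), 'tvec': array([-509.46801665,  326.86301021, 1400.82753199])}
top {'K': array([[383.00895718,   0.        , 321.02906948],
       [  0.        , 383.00895718, 201.396285  ],
       [  0.        ,   0.        ,   1.        ]]), 'rvec': array([ 2.12782268, -2.16044955,  0.19303829]), 'tvec': array([-276.74692843,  556.86230445, 1254.51826625])}
```

View pics/scene0.png

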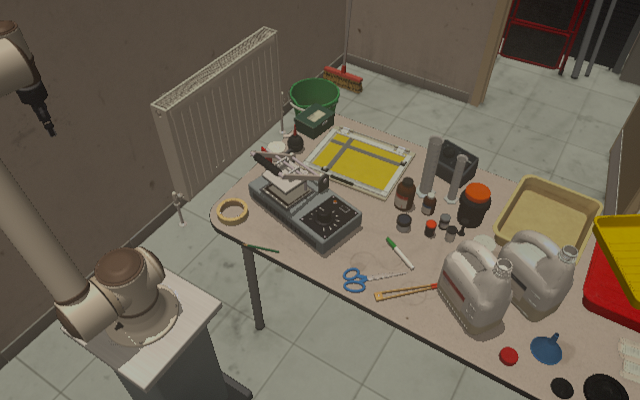

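View pics/top0.png

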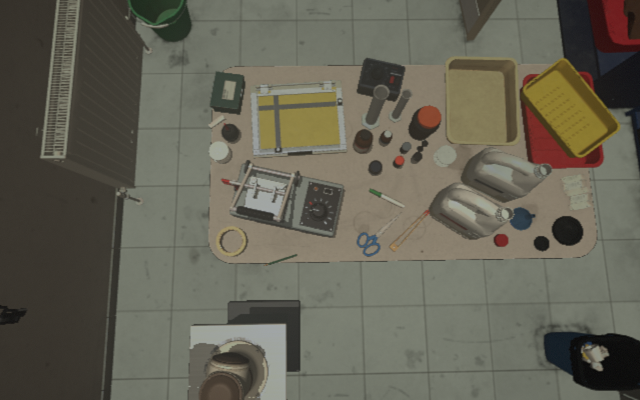

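The views show the printer at about (285,200) in the top image: dial at (318,210), red prop tab at (225,182), and lever grip near (258,218). The tape is at (233,241). I'll get rough coordinates and enlarge the crops.

```bash
cat > h.py <<'E'
import numpy as np,cv2
from scipy.spatial.transform import Rotation as R
from bench import arm, cams
def ray(c,px,fish=False):
    K,r,t=c["K"],R.from_rotvec(np.ravel(c["rvec"])).as_matrix(),np.ravel(c["tvec"])
    p=(np.array(px,float)-K[:2,2])/np.array([K[0,0],K[1,1]])
    if fish:
        a=np.hypot(*p); d=np.r_[p/max(a,1e-9)*np.sin(a),np.cos(a)]
    else: d=np.r_[p,1]
    return -r.T@t, r.T@(d/np.linalg.norm(d))
def plane(c,px,z,fish=False):
    o,d=ray(c,px,fish); return o+d*(z-o[2])/d[2]
def cross(rays):
    A=sum(np.eye(3)-np.outer(d,d) for o,d in rays); b=sum((np.eye(3)-np.outer(d,d))@o for o,d in rays)
    return np.linalg.solve(A,b)
def proj(c,P,fish=False):
    r=R.from_rotvec(np.ravel(c["rvec"])).as_matrix(); q=r@np.array(P,float)+np.ravel(c["tvec"])
    if fish:
        a=np.arctan2(np.hypot(q[0],q[1]),q[2]); u=q[:2]/np.hypot(q[0],q[1])*a
    else: u=q[:2]/q[2]
    return u*[c["K"][0,0],c["K"][1,1]]+c["K"][:2,2]
E
python3 - <<'E'
from h import *
c=cams.get_calibration("top")
for n,p,z in[("dial",(318,210),108),("tab",(225,182),130),("grip",(258,218),225),("boxR-front",(335,236),70),("boxR-back",(344,184),70),("boxL-front",(229,207),70)]:print(n,plane(c,p,z).round())
a=cv2.imread("pics/top0.png")[150:245,215:350];b=cv2.imread("pics/scene0.png")[140:255,235:370]
a=cv2.resize(a,None,fx=4.4,fy=4.4,interpolation=2);b=cv2.resize(b,None,fx=4.4,fy=4.4,interpolation=2)
cv2.imwrite("pics/ca.png",a);cv2.imwrite("pics/cb.png",b);print(a.shape,b.shape)
w=cams.get_calibration("wrist");o,d=ray(w,w["K"][:2,2],True);print(w["K"],o,d)
print(R.from_quat(arm.read_state()["ee_rot"]).as_matrix().round(3))
E
```

```text
dial [ 515. -274.  108.]
tab [606.  22. 130.]
grip [477. -98. 225.]
boxR-front [ 433. -329.   70.]
boxR-back [ 607. -363.   70.]
boxL-front [534.  21.  70.]
(418, 594, 3) (506, 594, 3)
[[309.70691629   0.         314.75860831]
 [  0.         309.70691629 201.8366333 ]
 [  0.           0.           1.        ]] [307.53593926 547.68356252 372.66297929] [-0.23690021  0.09945774 -0.96642974]
[[ 0.918 -0.397 -0.001]
 [-0.397 -0.918 -0.002]
 [ 0.     0.002 -1.   ]]
```

View pics/ca.png

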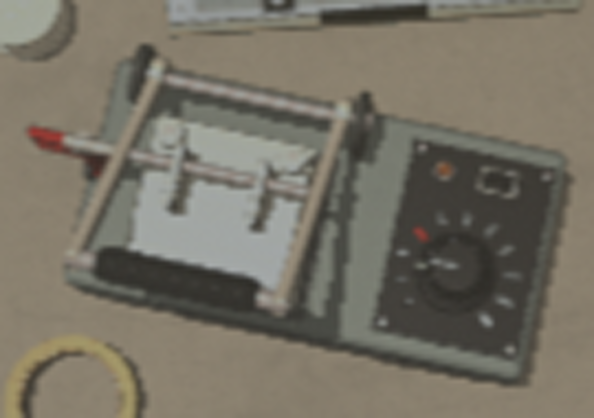

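View pics/cb.png

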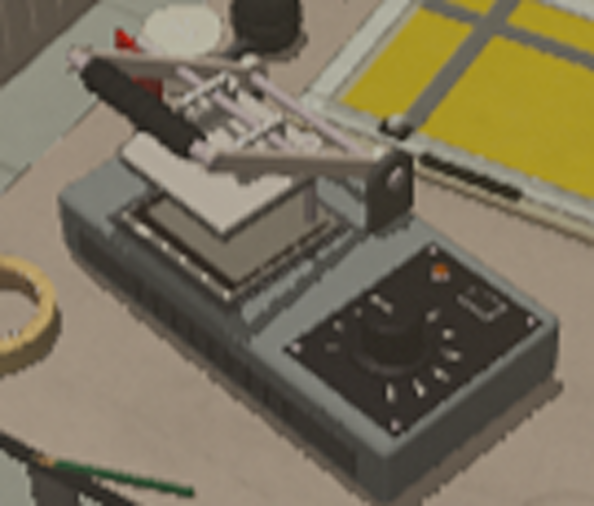

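The pointer aims left at about (410,262) in the crop, with the red marker at (420,235) just clockwise of it. The grip bar runs from (95,262) to (258,292) and the red tab sits at (45,137). I'll move above the machine for a close wrist view.

Units first: shifts go in shares of 800 mm and turns go in shares of 2 pi rad. So 611 mm / 800 = 0.7638, 485 mm / 800 = 0.6063.

{"name": "drive_effector", "arguments": {
  "increments": {"ticks": [[0.6063,0.7638,-0.125,0,0,0],[0.6063,0.7638,-0.125,0,0,0],[0.6063,0.7638,-0.125,0,0,0],[0.6063,0.7638,-0.125,0,0,0],[0.6063,0.7638,-0.125,0,0,0],[0.6063,0.7638,-0.125,0,0,0],[0.6063,0.7638,-0.125,0,0,0],[0.6063,0.7638,-0.125,0,0,0],[0.6063,0.7638,-0.125,0,0,0],[0.6063,0.7638,-0.125,0,0,0]]}
}}

```text
clock: 1.1
position: [376.5, 92.8, 312.2]
ee_rot: [0.979, -0.202, 0.0, -0.0]
contact_force: [2.5, 0.7, -1.0]
gripper_width: 85.7
grasp_force: 0.0
```

In the tool's units: 224 mm / 800 = 0.28, 178 mm / 800 = 0.2225.

{"name": "drive_effector", "arguments": {
  "increments": {"ticks": [[0.2225,0.28,-0.01,0,0,0],[0.2225,0.28,-0.01,0,0,0],[0.2225,0.28,-0.01,0,0,0],[0.2225,0.28,-0.01,0,0,0],[0.2225,0.28,-0.01,0,0,0],[0.2225,0.28,-0.01,0,0,0],[0.2225,0.28,-0.01,0,0,0],[0.2225,0.28,-0.01,0,0,0]]}
}}

```text
clock: 1.9
position: [451.0, -182.0, 319.0]
ee_rot: [0.979, -0.204, -0.001, -0.0]
contact_force: [0.7, 0.1, -0.8]
gripper_width: 85.5
grasp_force: 0.0
```

```bash
python3 - <<'E'
from h import *
s=arm.read_state();print(s["position"],s["joints"])
c=cams.get_calibration("wrist");im=cams.get_image("wrist");cv2.imwrite("pics/w1.png",im)
np.savez("w1.npz",**c)
for P in[(515,-274,108),(606,22,130),(477,-98,225)]:print(proj(c,P,True))
E
```

```text
[ 451.01524206 -181.98065847  319.04441342] [-4.90042513e-02  1.00042396e-01 -1.95510658e-01 -4.86094735e-04
 -1.27709685e+00  1.20983017e+00]
[369.08965604  94.29660718]
[105.18777458 137.04939342]
[202.68941711 221.90127153]
```

View pics/w1.png

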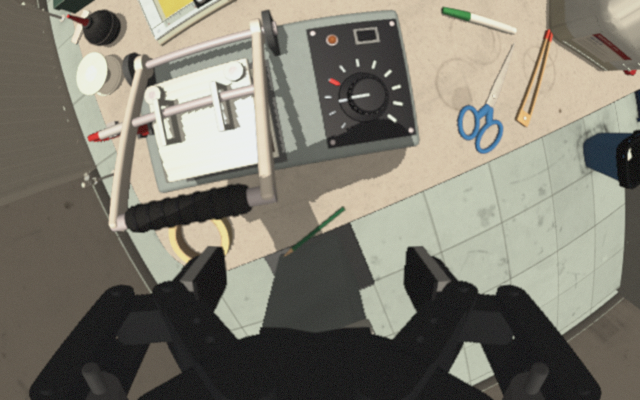

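The wrist view shows everything clearly: dial centre (363,96), pointer line running left to about (340,98), marker (334,82). The grip runs from (130,218) to (250,198) and the red tab is at (95,136).

```bash
python3 - <<'E'
from h import *
w=dict(np.load("w1.npz"));t=cams.get_calibration("top");sc=cams.get_calibration("scene")
T=lambda x,y:(215+x/4.4,150+y/4.4); S=lambda x,y:(235+x/4.4,140+y/4.4)
pan=[plane(w,p,70,True) for p in[(312,31),(393,23),(411,131),(333,142)]]
for p in pan:print(p.round(1))
for n,a,b,e in[("gripL",(128,219),T(95,262),S(90,78)),("gripR",(250,198),T(258,292),S(200,142)),("dialtop",(363,94),T(460,262),S(393,325)),("tab",(97,136),T(45,136),S(125,40))]:
    print(n,cross([ray(w,a,True),ray(t,b)]).round(1),cross([ray(w,a,True),ray(sc,e)]).round(1),cross([ray(w,a,True),ray(t,b),ray(sc,e)]).round(1))
L=plane(w,(128,219),225,True);G=plane(w,(250,198),225,True);print(L,G,(L+G)/2,np.linalg.norm(L-G),"yaw",np.arctan2(-(L-G)[0],(L-G)[1]))
print("dial",plane(w,(363,94),108,True),"tab",plane(w,(97,136),130,True))
d=(pan[0]+pan[1]-pan[2]-pan[3]);print("panel yaw x",np.arctan2(d[1],d[0]));d=(pan[0]+pan[3]-pan[1]-pan[2]);print(np.arctan2(-d[0],d[1]))
im=cv2.imread("pics/w1.png");hsv=cv2.cvtColor(im,cv2.COLOR_BGR2HSV)
m=((hsv[...,0]<8)|(hsv[...,0]>172))&(hsv[...,1]>150)&(hsv[...,2]>90)
n,l,st,ce=cv2.connectedComponentsWithStats(m.astype(np.uint8))
for i in range(1,n):
    if st[i,4]>5:print(st[i],ce[i])
E
```

```text
[ 614.5 -249.7   70. ]
[ 589.1 -347.1   70. ]
[ 454.6 -313.8   70. ]
[ 478.5 -218.3   70. ]
gripL [504.6 -35.7 227.4] [506.3 -30.  217.7] [504.5 -33.3 220.7]
gripR [ 480.2 -144.5  233.7] [ 480.  -144.5  233.5] [ 480.1 -144.4  233.4]
dialtop [ 520.8 -278.    60.4] [ 518.5 -271.4   91.5] [ 518.  -274.1   92.7]
tab [605.5  16.1 152.6] [606.4  17.7 153.1] [604.7  15.7 155.4]
[506.48688114 -32.88503732 225.        ] [ 478.81402635 -141.96780403  225.        ] [492.65045375 -87.42642068 225.        ] 112.53815745784648 yaw -0.24844554328529858
dial [ 517.72653302 -267.89950703  108.        ] tab [613.64013913  33.39307149 130.        ]
panel yaw x -0.2350594801996086
-0.25013160617409846
[545  30   8  11  59] [548.40677966  35.10169492]
[625  70  10   5  29] [630.55172414  72.06896552]
[330  79  10   7  42] [334.5         82.04761905]
[142 131   6   5  20] [144.7 133. ]
[ 88 133  13   8  68] [ 93.63235294 137.20588235]
```

In the tool's units: 90 mm / 800 = 0.1125, 65 mm / 800 = 0.0813, -0.16 rad / 6.2832 = -0.0255.

{"name": "drive_effector", "arguments": {
  "increments": {"ticks": [[0.0325,0.0813,0.1125,0,0,-0.0255],[0.0325,0.0813,0.1125,0,0,-0.0255],[0.0325,0.0813,0.1125,0,0,-0.0255],[0.0325,0.0813,0.1125,0,0,-0.0255],[0.0325,0.0813,0.1125,0,0,-0.0255]]}
}}

```text
clock: 2.45
position: [450.4, -250.7, 231.4]
ee_rot: [0.992, -0.123, 0.001, 0.0]
contact_force: [0.1, 0.8, 0.1]
gripper_width: 85.3
grasp_force: 0.0
```

```bash
python3 - <<'E'
from h import *
c=cams.get_calibration("wrist");im=cams.get_image("wrist")
np.savez("w2.npz",**c)
u=proj(c,(517.5,-268,75),True).astype(int);print(u)
x0,y0=u-[75,60];cr=cv2.resize(im[max(y0,0):y0+120,x0:x0+150],None,fx=5,fy=5,interpolation=2);print(x0,y0,cr.shape);cv2.imwrite("pics/w2c.png",cr);cv2.imwrite("pics/w2.png",im)
E
```

```text
[314 117]
239 57 (600, 750, 3)
```

View pics/w2c.png

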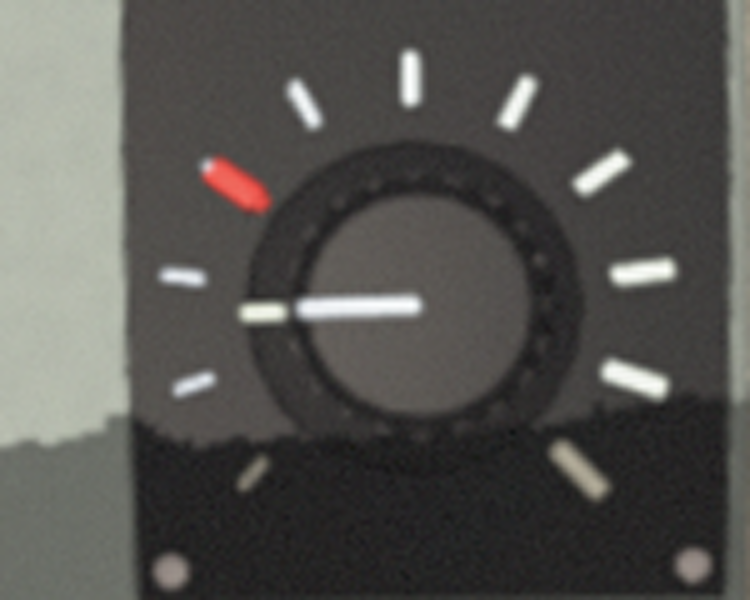

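The close-up shows the pointer's skirt segment at (240–285,312), the marker from (205,163) to (268,207), the knob top centre at about (418,305), and ten white ticks.

```bash
cat >> h.py <<'E'
from scipy.optimize import least_squares
E
python3 - <<'E'
from h import *
w=dict(np.load("w2.npz"));F=lambda x,y:(239+x/5,57+y/5)
P=lambda x,y,z:plane(w,F(x-2,y-2),z,True)
tk=np.array([P(*q,70)[:2] for q in[(253,473),(194,384),(183,277),(305,105),(410,78),(518,101),(602,173),(643,271),(634,380),(580,470)]])
f=least_squares(lambda v:np.hypot(*(tk-v[:2]).T)-v[2],[517,-268,40]);print(f.x,f.fun.round(1))
c=f.x[:2]
print("knob top",P(418,305,108),"skirt",P(415,307,77))
ct=P(418,305,108)[:2];cs=P(415,307,77)[:2]
ang=lambda p,c:np.degrees(np.arctan2(*(p[:2]-c)[::-1]))
print("ticks",[round(ang(p,c)+14.2,1) for p in tk])
print("ptr skirt",ang(P(262,312,77),c),"top seg",ang(P(300,306,108)-P(418,305,108),np.zeros(2)), "seg dir",ang(P(240,312,77)-P(285,312,77),np.zeros(2)))
for z in(70,74):print("marker",z,ang(P(237,186,z),c),ang(P(266,205,z),c),np.hypot(*(P(266,205,z)[:2]-c)))
E
```

```text
[ 515.33200268 -273.68933561   42.92889551] [-0.1  0.1  0.  -0.1 -0.   0.2 -0.  -0.1 -0.1  0.1]
knob top [ 515.2843368  -273.34466359  108.        ] skirt [ 515.30586868 -273.59800157   77.        ]
ticks [np.float64(135.9), np.float64(109.0), np.float64(82.0), np.float64(28.0), np.float64(1.3), np.float64(-25.8), np.float64(-53.2), np.float64(-79.8), np.float64(-107.5), np.float64(-134.0)]
ptr skirt 77.62439795600811 top seg 76.26238288960707 seg dir 75.13842874343183
marker 70 40.832201890391566 40.72248092966568 33.22647333263073
marker 74 40.971004681261384 40.888338673673665 32.80819383175548
```

In the tool's units: 130 mm / 800 = 0.1625, 120 mm / 800 = 0.15.

{"name": "drive_effector", "arguments": {
  "increments": {"ticks": [[0.0863,0.0075,0,0,0,0],[0.0863,0.0075,0,0,0,0],[0.0863,0.0075,0.0625,0,0,0],[0.0863,0.0075,0.1125,0,0,0],[0.0863,0.0075,0.1375,0,0,0],[0.0863,0.0075,0.15,0,0,0],[0.0863,0.0075,0.1625,0,0,0],[0.0863,0.0075,0.1625,0,0,0]]}
}}

```text
clock: 3.3
position: [515.5, -273.6, 100.3]
ee_rot: [0.992, -0.123, 0.0, 0.0]
contact_force: [-0.2, -0.3, -0.2]
gripper_width: 85.6
grasp_force: 0.0
```

```bash
python3 -c "
from h import *
s=arm.read_state();print(s['position'],s['joints'],R.from_quat(s['ee_rot']).as_matrix()[:,0])"
```

```text
[ 515.46511753 -273.63288443  100.33779807] [-2.10662440e-01  4.59994175e-01 -2.84273741e-01 -2.02170600e-05
 -8.25681289e-01  1.53445044e+00] [ 9.69644535e-01 -2.44517401e-01  8.46021300e-04]
```

Close on the dial, then turn it.

{"name": "drive_effector", "arguments": {
  "increments": {"ticks": [[0,0,0,0,0,0],[0,0,0,0,0,0],[0,0,0,0,0,0],[0,0,0,0,0,0],[0,0,0,0,0,0],[0,0,0,0,0,0],[0,0,0,0,0,0],[0,0,0,0,0,0]]},
  "jaw": 36
}}

```text
clock: 4.1
position: [515.7, -273.5, 101.5]
ee_rot: [0.992, -0.124, 0.001, -0.0]
contact_force: [-0.6, 4.2, 4.9]
gripper_width: 39.5
grasp_force: 60.3
```

{"name": "drive_effector", "arguments": {
  "increments": {"ticks": [[0,0,0,0,0,0.0159],[0,0,0,0,0,0.0318],[0,0,0,0,0,0.0477],[0,0,0,0,0,0.0637],[0,0,0,0,0,0.0796],[0,0,0,0,0,0.0955],[0,0,0,0,0,0.1003],[0,0,0,0,0,0.1003],[0,0,0,0,0,0.1003]]}
}}

```text
clock: 5.0
position: [515.5, -273.9, 101.5]
ee_rot: [0.905, -0.425, 0.001, -0.0]
contact_force: [-0.8, 3.7, 5.2]
gripper_width: 39.5
grasp_force: 60.3
```

```bash
python3 -c "
from h import *
s=arm.read_state();m=R.from_quat(s['ee_rot']).as_matrix();print(np.arctan2(m[1,0],m[0,0]))"
```

```text
-0.8776555889046923
```

{"name": "drive_effector", "arguments": {
  "increments": {"ticks": [[0,0,0,0,0,0],[0,0,0,0,0,0],[0,0,0,0,0,0],[0,0,0,0,0,0]]},
  "jaw": 85
}}

```text
clock: 5.4
position: [514.9, -274.2, 99.8]
ee_rot: [0.905, -0.425, -0.0, 0.0]
contact_force: [-0.0, 0.6, -0.3]
gripper_width: 85.0
grasp_force: 0.0
```

{"name": "drive_effector", "arguments": {
  "increments": {"ticks": [[0,0,-0.0375,0,0,0],[0,0,-0.1,0,0,0],[-0.05,0,-0.1625,0,0,0],[-0.0863,0,-0.1625,0,0,0],[-0.0863,0,-0.1625,0,0,0],[-0.0863,0,-0.1625,0,0,0]]}
}}

```text
clock: 6.0
position: [470.7, -220.6, 230.7]
ee_rot: [0.905, -0.425, 0.001, -0.0]
contact_force: [0.8, -0.4, -0.5]
gripper_width: 85.1
grasp_force: 0.0
```

```bash
python3 - <<'E'
from h import *
c=cams.get_calibration("wrist");im=cams.get_image("wrist")
np.savez("w3.npz",**c)
u=proj(c,(515.3,-273.5,75),True).astype(int);print(u)
x0,y0=u-[75,60];cr=cv2.resize(im[max(y0,0):y0+120,x0:x0+150],None,fx=5,fy=5,interpolation=2);print(x0,y0,cr.shape);cv2.imwrite("pics/w3c.png",cr);cv2.imwrite("pics/w3.png",im)
E
```

```text
[314 117]
239 57 (600, 750, 3)
```

View pics/w3c.png

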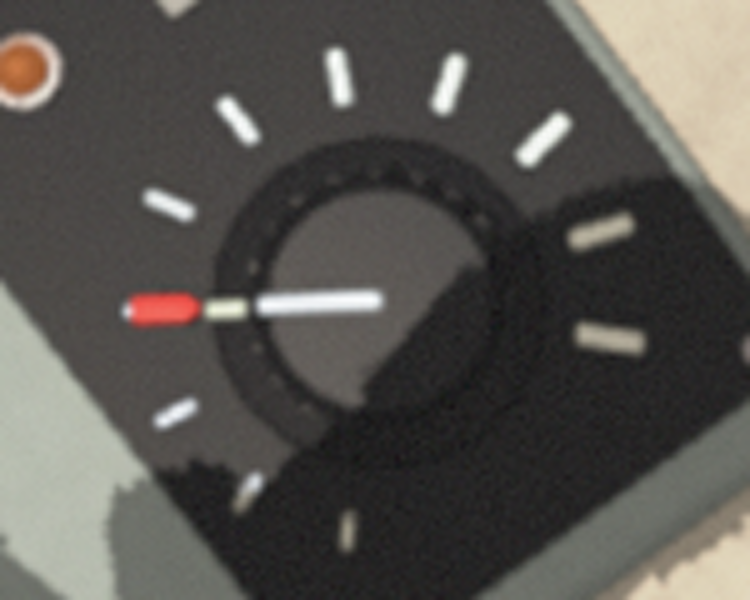

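The pointer's skirt segment (225,308) now lines up with the marker (160–200,309), so the dial is set. Next is the prop: raise, move over its tab and look.

In the tool's units: -189 mm / 800 = -0.2363, -182 mm / 800 = -0.2275, -0.64 rad / 6.2832 = -0.1019.

{"name": "drive_effector", "arguments": {
  "increments": {"ticks": [[0,0,-0.0625,0,0,0],[0,0,-0.1125,0,0,0],[-0.2275,-0.2363,-0.1125,0,0,-0.1019],[-0.2275,-0.2363,-0.1125,0,0,-0.1019],[-0.2275,-0.2363,-0.1125,0,0,-0.1019],[-0.2275,-0.2363,-0.1125,0,0,-0.1019],[-0.2275,-0.2363,-0.1125,0,0,-0.1019],[-0.2275,-0.2363,-0.1125,0,0,-0.1019],[-0.2275,-0.2363,-0.1125,0,0,-0.1019],[-0.2275,-0.2363,-0.1125,0,0,-0.1019]]},
  "jaw": 5
}}

```text
clock: 7.05
position: [500.3, 39.3, 319.0]
ee_rot: [0.993, -0.119, -0.001, 0.001]
contact_force: [0.2, -0.1, -0.6]
gripper_width: 5.0
grasp_force: 0.0
```

```bash
python3 - <<'E'
from h import *
c=cams.get_calibration("wrist");im=cams.get_image("wrist")
np.savez("w4.npz",**c);cv2.imwrite("pics/w4.png",im)
print(proj(c,(605,16,155),True))
hsv=cv2.cvtColor(im,cv2.COLOR_BGR2HSV)
m=((hsv[...,0]<8)|(hsv[...,0]>172))&(hsv[...,1]>150)&(hsv[...,2]>70)
n,l,st,ce=cv2.connectedComponentsWithStats(m.astype(np.uint8))
for i in range(1,n):
    if st[i,4]>15:print(st[i],ce[i])
E
```

```text
[311.91984812  76.20937823]
[596   2  12  15 136] [601.33088235   9.24264706]
[297  70  35  14 408] [313.23284314  76.85539216]
[331  84  10   9  61] [335.09836066  87.62295082]
[624  93   6  10  37] [626.83783784  97.27027027]
```

View pics/w4.png

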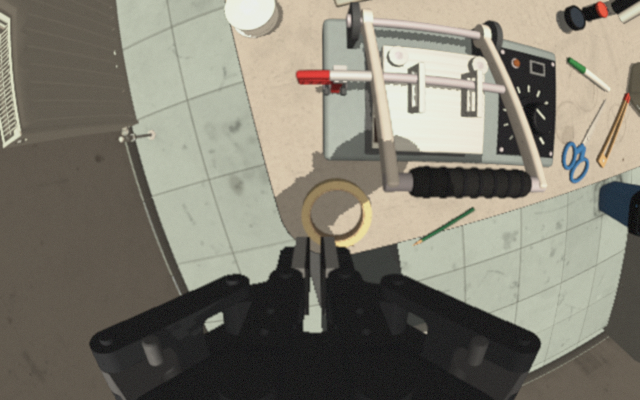

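The red tab is at (297–331,70–84) and its hinge parts at (335,88). The arm's pin sits just to the right of it.

```bash
python3 - <<'E'
from h import *
w1=dict(np.load("w1.npz"));w=dict(np.load("w4.npz"));t=cams.get_calibration("top");sc=cams.get_calibration("scene")
for n in("top0","scene0","w4","w1"):
    im=cv2.imread(f"pics/{n}.png");hsv=cv2.cvtColor(im,cv2.COLOR_BGR2HSV)
    m=((hsv[...,0]<8)|(hsv[...,0]>172))&(hsv[...,1]>120)&(hsv[...,2]>60)
    box=dict(top0=(215,170,245,195),scene0=(255,140,275,165),w4=(290,65,345,95),w1=(80,125,155,145))[n]
    ys,xs=np.nonzero(m[box[1]:box[3],box[0]:box[2]]);k=xs.argsort()
    print(n,xs.min()+box[0],xs.max()+box[0],ys.min()+box[1],ys.max()+box[1],"left ext",(xs[k[:4]]+box[0],ys[k[:4]]+box[1]))
print("left tip",cross([ray(w1,(88,138),True),ray(w,(297,76),True)]).round(1))
for z in(150,160,170,175):print(z,plane(w,(297,72),z,True).round(1),plane(w,(331,78),z,True).round(1),plane(w1,(88,138),z,True).round(1),plane(t,(221,180.5),z).round(1))
print("hinge",[plane(w,(335,88),z,True).round(1) for z in(95,110)])
E
```

```text
top0 222 228 179 183 left ext (array([222, 222, 223, 223]), array([179, 180, 179, 180]))
scene0 261 271 147 162 left ext (array([261, 261, 261, 261]), array([147, 148, 149, 150]))
w4 296 341 70 92 left ext (array([296, 296, 296, 296]), array([73, 74, 75, 76]))
w1 88 148 125 141 left ext (array([88, 88, 88, 88]), array([137, 136, 139, 138]))
left tip [609.8  29.  153.9]
150 [613.1  28.4 150. ] [599.9  -1.1 150. ] [612.2  32.1 150. ] [606.7  30.1 150. ]
160 [611.4  28.3 160. ] [ 5.987e+02 -2.000e-01  1.600e+02] [608.7  23.9 160. ] [604.5  27.6 160. ]
170 [609.7  28.1 170. ] [597.5   0.6 170. ] [605.3  15.7 170. ] [602.3  25.2 170. ]
175 [608.9  28.  175. ] [596.9   1.  175. ] [603.6  11.7 175. ] [601.1  23.9 175. ]
hinge [array([594.6,  -7.4,  95. ]), array([593.2,  -6.1, 110. ])]
```

{"name": "drive_effector", "arguments": {
  "increments": {"ticks": [[0.085,-0.0038,0,0,0,0],[0.085,-0.0038,0,0,0,0],[0.085,-0.0038,0.0625,0,0,0],[0.085,-0.0038,0.125,0,0,0],[0.085,-0.0038,0.185,0,0,0],[0.085,-0.0038,0.185,0,0,0]]},
  "jaw": 0
}}

```text
clock: 7.7
position: [562.1, 23.8, 165.0]
ee_rot: [0.993, -0.121, -0.008, 0.003]
contact_force: [-0.3, 0.6, -0.4]
gripper_width: -0.0
grasp_force: 0.0
```

{"name": "drive_effector", "arguments": {
  "increments": {"ticks": [[0.0125,0,0,0,0,0],[0.025,0,0,0,0,0],[0.0313,0,0,0,0,0],[0.0413,0,0.0013,0,0,0],[0.05,0,0.0025,0,0,0],[0.0588,0,0.0038,0,0,0],[0.0588,0,0.0038,0,0,0]]}
}}

```text
clock: 8.4
position: [615.7, 15.4, 171.6]
ee_rot: [0.993, -0.118, 0.003, -0.0]
contact_force: [1.1, 0.7, 3.9]
gripper_width: 0.2
grasp_force: 2.3
```

In the tool's units: 34 mm / 800 = 0.0425, 32 mm / 800 = 0.04.

{"name": "drive_effector", "arguments": {
  "increments": {"ticks": [[0.01,0,0.0038,0,0,0],[0.0188,0,0.0088,0,0,0],[0.025,0,0.0138,0,0,0],[0.03,0,0.0188,0,0,0],[0.035,0,0.025,0,0,0],[0.04,0,0.0325,0,0,0],[0.0425,0,0.0375,0,0,0],[0.0425,0,0.0375,0,0,0]]}
}}

```text
clock: 9.2
position: [644.9, 7.5, 137.9]
ee_rot: [0.993, -0.119, -0.001, 0.0]
contact_force: [-0.4, 0.4, -0.7]
gripper_width: 0.1
grasp_force: 0.0
```

```bash
python3 - <<'E'
from h import *
c=cams.get_calibration("wrist");im=cams.get_image("wrist");cv2.imwrite("pics/w5.png",im)
t=cams.get_image("top");s=cams.get_image("scene");cv2.imwrite("pics/t5.png",t);cv2.imwrite("pics/s5.png",s)
g=cv2.resize(s[135:200,225:320],(760,520),interpolation=2)
a=cv2.resize(im,(0,0),fx=.6,fy=.6);b=cv2.resize(s[130:205,230:320],(400,333),interpolation=2);d=cv2.resize(t[150:245,205:340],(400,281),interpolation=2)
M=np.zeros((580,800,3),np.uint8);M[:240,:384]=a;M[240:573,:400]=b;M[:281,400:]=d;cv2.imwrite("pics/m5.png",M)
E
```

```text
(no output)
```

View pics/m5.png

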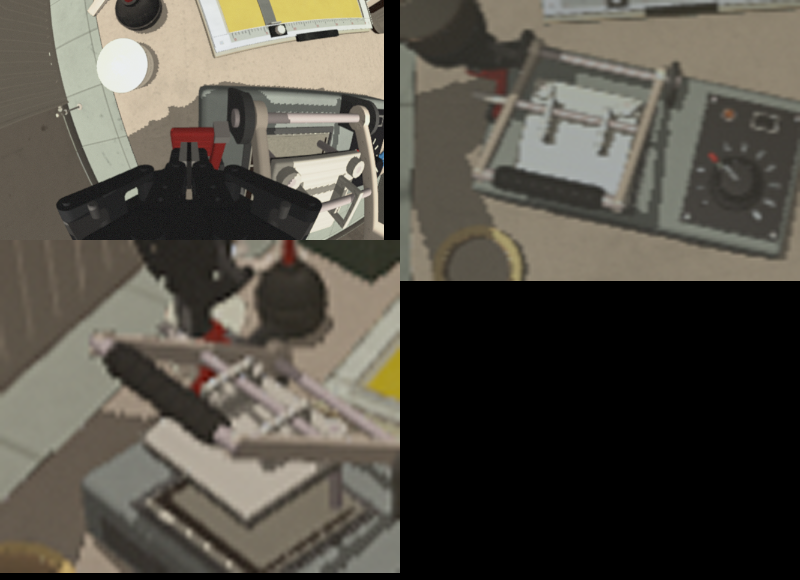

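The prop is tilted well back with the fingertip on its tab. The contact force is near zero, so I'll push on until I feel the stop.

In the tool's units: 6 mm / 800 = 0.0075, 3 mm / 800 = 0.0038.

{"name": "drive_effector", "arguments": {
  "increments": {"ticks": [[0.0025,0,0.0038,0,0,0],[0.0038,0,0.0075,0,0,0],[0.0038,0,0.0075,0,0,0],[0.0038,0,0.0075,0,0,0]]}
}}

```text
clock: 9.75
position: [648.3, 6.9, 132.6]
ee_rot: [0.993, -0.119, -0.0, 0.0]
contact_force: [-0.7, -0.5, 0.9]
gripper_width: 0.1
grasp_force: 0.0
```

{"name": "drive_effector", "arguments": {
  "increments": {"ticks": [[0.0025,0,0.0038,0,0,0],[0.0038,0,0.0075,0,0,0],[0.0038,0,0.0075,0,0,0],[0.0038,0,0.0075,0,0,0]]}
}}

```text
clock: 10.15
position: [651.5, 6.2, 126.9]
ee_rot: [0.993, -0.119, 0.0, -0.0]
contact_force: [0.2, 0.2, 0.4]
gripper_width: -0.1
grasp_force: 0.4
```

{"name": "drive_effector", "arguments": {
  "increments": {"ticks": [[0.0025,0,0.0038,0,0,0],[0.0038,0,0.0075,0,0,0],[0.0038,0,0.0075,0,0,0],[0.0038,0,0.0075,0,0,0]]}
}}

```text
clock: 10.55
position: [652.4, 5.9, 125.6]
ee_rot: [0.993, -0.118, -0.001, 0.0]
contact_force: [-12.6, 3.7, 23.0]
gripper_width: 0.0
grasp_force: 12.8
```

The force along the tab's normal rose to 26 N, so the prop is at its stop. Back off, lift, and go above the grip with a quarter turn.

In the tool's units: -205 mm / 800 = -0.2563, -133 mm / 800 = -0.1663, 1.57 rad / 6.2832 = 0.2499.

{"name": "drive_effector", "arguments": {
  "increments": {"ticks": [[-0.0075,0,-0.015,0,0,0],[-0.0125,0,-0.0625,0,0,0],[-0.0125,0,-0.125,0,0,0],[-0.0125,0,-0.1875,0,0,0],[-0.0125,0,-0.2563,0,0,0],[-0.1663,0.1613,-0.2563,0,0,0.2499],[-0.1663,0.1613,-0.2563,0,0,0.2499],[-0.1663,0.1613,-0.2563,0,0,0.2499],[-0.1663,0.1613,-0.2563,0,0,0.2499],[-0.1663,0.1613,-0.2563,0,0,0.2499]]},
  "jaw": 60
}}

```text
clock: 11.55
position: [491.4, -90.2, 326.9]
ee_rot: [0.878, -0.478, 0.0, -0.0]
contact_force: [1.0, 0.8, -0.0]
gripper_width: 60.3
grasp_force: 0.0
```

In the tool's units: 0.81 rad / 6.2832 = 0.1289.

{"name": "drive_effector", "arguments": {
  "increments": {"ticks": [[0,0,0,0,0,0.1289],[0,0,0,0,0,0.1289],[0,0,0,0,0,0.1289],[0,0,0,0,0,0.1289],[0,0,0,0,0,0.1289],[0,0,0,0,0,0.1289],[0,0,0,0,0,0.1289]]}
}}

```text
clock: 12.25
position: [494.4, -88.6, 325.6]
ee_rot: [-0.622, 0.783, 0.0, -0.0]
contact_force: [-0.4, 0.3, 0.3]
gripper_width: 60.1
grasp_force: 0.0
```

```bash
python3 - <<'E'
from h import *
s=arm.read_state();m=R.from_quat(s['ee_rot']).as_matrix();print(s["position"],np.arctan2(m[1,0],m[0,0]),s["joints"])
c=cams.get_calibration("wrist");im=cams.get_image("wrist");cv2.imwrite("pics/w6.png",im);np.savez("w6.npz",**c)
print(proj(c,(492.5,-88,225),True),proj(c,(605,16,155),True))
E
```

```text
[494.39334265 -88.55857477 325.55570283] -1.7977564489784166 [ 1.46382428e-01  1.25021839e-01 -1.50602367e-01 -2.82140144e-04
 -1.29559737e+00 -3.73265800e-01]
[317.51596497 208.40562587] [240.99289905 297.64721179]
```

View pics/w6.png

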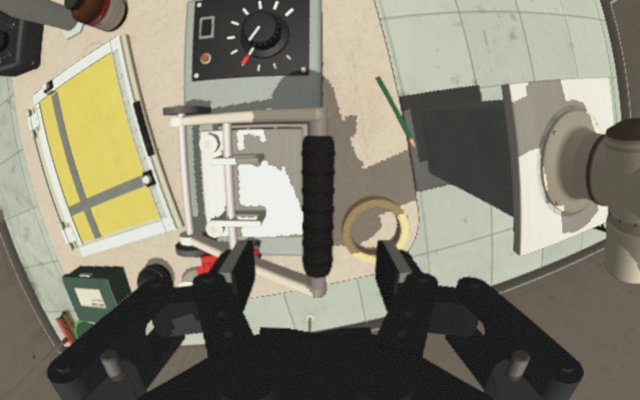

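The grip is at (303–333,137–277), centred between the fingers. The pointer is on the red marker, and the prop is over at (207,262). I'll descend and grasp.

In the tool's units: 102 mm / 800 = 0.1275, 90 mm / 800 = 0.1125.

{"name": "drive_effector", "arguments": {
  "increments": {"ticks": [[0,0.0025,0.05,0,0,0],[0,0.0025,0.0875,0,0,0],[0,0.0025,0.1125,0,0,0],[0,0.0025,0.1275,0,0,0],[0,0.0025,0.1275,0,0,0]]}
}}

```text
clock: 12.8
position: [491.8, -88.2, 222.4]
ee_rot: [-0.623, 0.782, 0.001, -0.001]
contact_force: [1.1, -1.1, 0.9]
gripper_width: 60.1
grasp_force: 0.0
```

{"name": "drive_effector", "arguments": {
  "increments": {"ticks": [[0,0,0,0,0,0],[0,0,0,0,0,0],[0,0,0,0,0,0],[0,0,0,0,0,0],[0,0,0,0,0,0],[0,0,0,0,0,0]]},
  "jaw": 15
}}

```text
clock: 13.4
position: [492.5, -87.9, 225.0]
ee_rot: [-0.622, 0.783, -0.0, 0.0]
contact_force: [-4.2, 3.0, 5.7]
gripper_width: 22.3
grasp_force: 58.8
```

In the tool's units: 45 mm / 800 = 0.0563, 38 mm / 800 = 0.0475.

{"name": "drive_effector", "arguments": {
  "increments": {"ticks": [[0,0.0063,0.0088,0,0,0],[0,0.0125,0.0188,0,0,0],[0,0.0175,0.0275,0,0,0],[0,0.0225,0.0375,0,0,0],[0,0.0263,0.0475,0,0,0],[0,0.03,0.0563,0,0,0],[0,0.03,0.0563,0,0,0]]}
}}

```text
clock: 14.1
position: [469.2, -82.5, 179.6]
ee_rot: [-0.623, 0.783, -0.0, 0.0]
contact_force: [-4.2, 3.6, 7.0]
gripper_width: 22.0
grasp_force: 59.1
```

In the tool's units: 63 mm / 800 = 0.0788, 57 mm / 800 = 0.0713.

{"name": "drive_effector", "arguments": {
  "increments": {"ticks": [[0,0.0038,0.01,0,0,0],[0,0.0063,0.02,0,0,0],[0,0.0088,0.03,0,0,0],[0,0.01,0.04,0,0,0],[0,0.0125,0.05,0,0,0],[0,0.0138,0.0613,0,0,0],[0,0.0138,0.0713,0,0,0],[0,0.0138,0.0788,0,0,0],[0,0.0138,0.0788,0,0,0]]}
}}

```text
clock: 15.0
position: [458.0, -79.9, 116.2]
ee_rot: [-0.623, 0.783, 0.0, -0.0]
contact_force: [-5.3, 4.2, 8.1]
gripper_width: 22.2
grasp_force: 59.3
```

In the tool's units: 4 mm / 800 = 0.005, 2 mm / 800 = 0.0025.

{"name": "drive_effector", "arguments": {
  "increments": {"ticks": [[0,0,0.0025,0,0,0],[0,0,0.005,0,0,0],[0,0,0.005,0,0,0],[0,0,0.005,0,0,0]]}
}}

```text
clock: 15.4
position: [458.1, -79.9, 114.1]
ee_rot: [-0.623, 0.782, 0.0, -0.0]
contact_force: [-8.8, 6.2, 18.6]
gripper_width: 22.5
grasp_force: 60.3
```

In the tool's units: 1.5 mm / 800 = 0.0019.

{"name": "drive_effector", "arguments": {
  "increments": {"ticks": [[0,0,0.0019,0,0,0],[0,0,0.0019,0,0,0],[0,0,0.0019,0,0,0],[0,0,0.0019,0,0,0],[0,0,0.0019,0,0,0]]}
}}

```text
clock: 15.9
position: [458.1, -79.9, 113.7]
ee_rot: [-0.623, 0.782, -0.0, 0.0]
contact_force: [-10.8, 6.1, 26.8]
gripper_width: 22.6
grasp_force: 61.2
```

```bash
python3 - <<'E'
from h import *
s=cams.get_image("scene");t=cams.get_image("top");w=cams.get_image("wrist")
M=np.zeros((600,800,3),np.uint8);M[:300,:480]=cv2.resize(w,(480,300));M[300:,:390]=cv2.resize(s[130:255,230:370],(390,300));M[300:,400:]=cv2.resize(t[150:250,210:350],(400,300));cv2.imwrite("pics/m7.png",M)
E
```

```text
(no output)
```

View pics/m7.png

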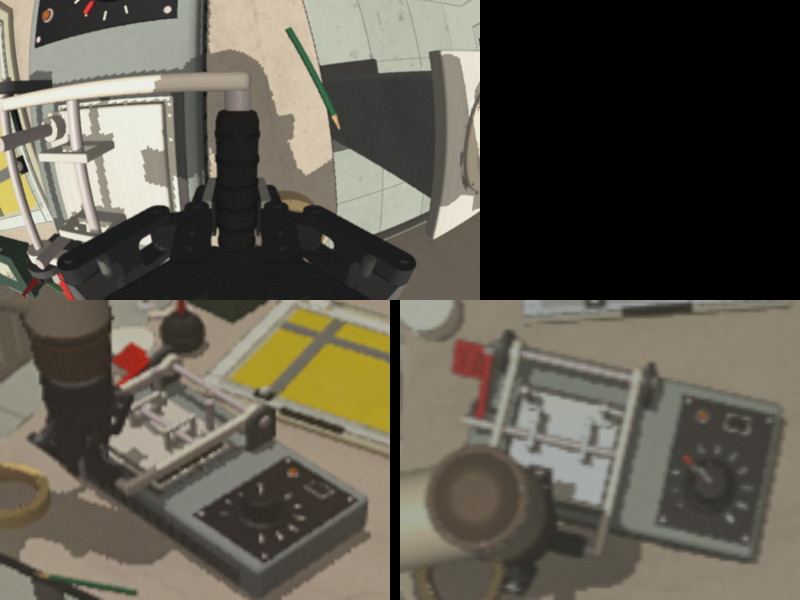

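The lever is level and the platen is shut. The prop lies fully back at (470,358), and the pointer is on the red marker at (690,462). At the stop, force rose from 19 to 27 N for only 0.4 mm of movement, so the lever is fully down. I'm handing in.

```bash
python3 -c "
from bench import arm, cams
print(arm.job_done())"
```

```text
the job is handed in; nothing more can be done
None
```

The dial is set at the red marker, the prop is flipped fully over, and the gripper is still holding the lever against its bottom stop; the job is handed in, with no verdict returned.

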